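Press a bronze bushing into a gear case and close the cover

ROBOT

A 6-joint arm with a two-finger parallel gripper is mounted at the origin on the work surface. World frame = base frame: x ahead of the robot, y to its left, z up, the work surface at z = 0. Lengths are in m, angles in rad, forces in N, time in s.
With the tool pointing down it reaches from about 0.3 to 0.875 m from the base axis. Payload 6.4 kg.
Tool frame: the origin (TCP) lies between the finger pads; the fingertips stand 11 mm ahead of it and the grasp point (between the pads) lies 8 mm behind it (manip.tip_extent is the distance from the TCP to the fingertips, in m); z points along the fingers, y is the line along which they close (so a half turn about z gives the same grasp; the last joint's range is limited). The gripper opens to 85 mm and grips with 20 to 120 N. Pads are 22 mm wide; open, the fingers measure 114 mm over their backs; the gripper's body (76 mm by 85 mm) begins 54 mm behind the grasp point. The pads swing forward as they close: fully open they stand 13 mm farther back than shut.
Start: joints at [-1.408, 0.181, 1.607, -0, 1.354, -0.206], TCP at [0.207, -0.536, 0.242] pointing down, gripper open.
Joint ranges: [-2.99, 2.99], [-0.89, 2.07], [0.3, 2.58], [-1.14, 4.28], [0, 2.63], [-3.12, 3.12]. Speed limits (rad/s): [2.57, 2.57, 3.01, 3.14, 3.14, 3.14].

INTERFACE

Orientations are given as [roll, pitch, yaw] about the fixed x, y, z axes, in that order (R = Rz(yaw) Ry(pitch) Rx(roll)).
In Python, from plant import sensors, cams, order, models, manip gives the robot as it stands.
- The arm moves only by the tool play_rows, never from a script. Its argument "increments" is a list of rows, each a list of 6 numbers: the shift along the world's x, y, z normalised to -1 to 1, where 1 is 3 cm, then the turn, a rotation vector about the world's x, y, z normalised to -1 to 1, where 1 is 6 degrees. A call has 1 to 20 rows; each row shifts and turns the commanded pose from where the row before left it; what a row does not reach is not made up. A row lasts 1/10 s, in which the tool goes at most 50 mm and 8.59 degrees, less where a joint would pass 70% of its speed; a pose out of reach is approached as far as the arm can. A call with a number of a shift or a turn outside -1 to 1 is refused whole. A call with a gripper value outside its range is refused whole. "hand" is the gripper command: -1 is fully open, 1 is shut, values between are in proportion, set as the call begins (left out, the last holds). The fingers move at their own pace and stop on an object; the grip force is fixed at half the most. Time passes only in rows, so rows that do not move let the fingers close. It gives the time, the measured TCP pose, the force, the opening and the grip force at its end, in the units of the state.
- sensors.get_state(): the state, without advancing time (a new reading comes with each control period).
- cams.capture(name): name is "scene" or "top" or "wrist"; returns the picture (384x512x3 uint8, blue, green, red); there is no depth.
- cams.camera_model(name): a dict with "K" (3x3 intrinsics, pixels), "eye" and "rotation" of the camera in the world. Camera axes: x right, y up, looking along -z (the intrinsics and any distortion apply to the point x, -y, -z); pixel columns grow to the right and rows downward; lengths in m; the calibration is good to about 2 mm. A picture is of the moment at which its call begins: read the wrist's pose just before it. camera_model takes no time and is no camera call; for the wrist camera it gives the pose at the moment of the call.
- order.sign_off(): hands the job in; it is judged then, once.
Trained networks look in the newest picture that a camera, given by its name, has taken for a name from the list of things; names that differ only in an ending like _2 or _b are one class to them, and where a whole thing is asked for, a point or a joint stands for the part that bears it (a point fixed in the world has none). Each returns a list of dicts, best first, with "p" (0 to 1); they miss things now and then, are a little off and sometimes report something else, mostly with a low value. They report only what shows in the picture. A call takes as long as a camera call. They do not tell look-alikes from the thing itself.
- models.recognise(camera, thing): "centre" ([column, row] as shares, 0 to 1, of the picture: columns of its width, rows of its height, amid what is visible of it).
- models.silhouettes(camera, thing): "pixels" (384x512 bool, what is visible of it) and "centre" ([column, row] as shares, 0 to 1, of the picture: columns of its width, rows of its height, amid what is visible of it).
- models.spot_point(camera, thing): "centre" ([column, row] as shares, 0 to 1, of the picture: columns of its width, rows of its height: a listed point, or the origin of a listed thing).
The state is a dict: "t": time; "joint_positions": joint angles; "joint_vel": joint speeds; "effort": joint torques, N m; "tcp_pos": TCP position; "ee_rot": TCP orientation; "wrist_force": force on the tool from outside, world axes, zero at the start; "ft_torque": the same for the moment, N m; "width": finger opening in m; "gripper_force": force on a finger pad.
Only numpy, scipy, OpenCV 4.12 (cv2) and the standard library are available. Lean on these libraries where they do the work, as an engineer would, in place of code of your own. Each camera call takes 0.05 s, during which the arm holds its last target. There are 200 camera calls.

TASK

Press the shouldered bronze bushing all the way down into the bore of the rolling mill's gear case, until its shoulder sits flush on the face around the bore. Then put the cover on the case, lowering it gently rather than dropping it, so that it lies flat and square on the rim all round, and let go. Leave the plain sleeve, hammer and oil jar where they are.

Things in the scene. Friction and masses are not known exactly. Their poses are not given: they have to be found in the camera images.
- case: Grey cast gear case, bolted down: 140 mm (x) by 120 mm (y), 62 mm high, with low feet sticking out 20 mm at both short ends. Its top is a tray: a rim 10 mm thick and 18 mm high around a recessed face of 120 by 100 mm with a vertical bore in its middle. Origin: centre of its underside; x along its long side, z up.
- bore_mouth (a point): Centre of the bore's mouth on the recessed face, 44 mm above the bench. Bore 29.5 mm wide, 3 mm chamfer. The bushing slips in freely for 14 to 17 mm, then fits tightly: about 12 N of push takes it down the last 7 to 10 mm until its shoulder bottoms. It stays where it is left and does not sink by its own weight. Axes as the case.
- case_rim (a point): Centre of the case's open top at the height of the rim's top, 62 mm above the bench, 18 mm above the bore's mouth. Axes as the case.
- bushing_centre (a point): Centre, half-way up, of the loose bronze bushing (0.22 kg) standing upright on a 10 mm thick wooden board. Below, a sleeve 28 mm in diameter, 24 mm long, with tapered foot; above, a round head 40 mm in diameter, 12 mm high, with a blind hole 14 mm wide in its top. Total height 36 mm. The shoulder (head's underside) is 6 mm above this point. z up its axis.
- bushing_shoulder (a point): Point on the bushing's axis at the height of its shoulder (underside of the head), 6 mm above bushing_centre. It meets bore_mouth when the bushing is home; the head then fills the lower 12 mm of the tray.
- bushing: The same bushing; origin at the centre of its foot, 18 mm below bushing_centre.
- cover_lug (a point): Grip point of the loose aluminium cover (0.4 kg), flat on the bench, right way up. On its plate stands a lifting lug, a flat bar 60 mm long (x), 14 mm thick (y), 36 mm high, in the middle. This point is in the lug's middle, 15 mm below its top, 21 mm above the plate's upper face. x along the lug and the cover's long side, z up.
- cover_seat (a point): Centre of the underside of the cover's plate, 26 mm below cover_lug. The plate is 140 (x) by 120 (y) by 5 mm; under it a locating pad 115 by 95 mm, 4 mm high, goes inside the rim with 2.5 mm to spare each side, either way round. It meets case_rim when the cover is on, which needs the bushing's head no more than 2 mm above home.
- cover: The same cover; origin at the centre of the locating pad's underside, 30 mm below cover_lug.
- sleeve_centre (a point): Bystander: centre of a plain bronze tube without a shoulder, 34 mm in diameter, 22 mm hole, 30 mm high, standing on the same parts board about 100 mm from the bushing. Not needed.
- hammer: Bystander: small hammer 240 mm long, lying on the bench beyond the work.
- oil_jar: Bystander: closed amber glass jar, 52 mm in diameter, 85 mm high, beyond the work; origin at the centre of its underside.
Mind the look-alikes: they are no part of the job. What is shaped like the bushing but red is not meant.

How it is judged:
On the way, in this order (a step that is already met when the one before it is completed fails the run):
1. the bushing is pressed home in the bore while the cover is still off the case (z of bushing_shoulder in the frame of bore_mouth below 0.002 m and horizontal distance between bushing_shoulder and bore_mouth below 0.003 m and angle between bushing_shoulder's own z axis and vertical below 0.07 rad and horizontal distance between cover_seat and case_rim above 0.05 m), for 0.2 s.
2. the cover lies flat and square on the case's rim (z of cover_seat in the frame of case_rim below 0.002 m and horizontal distance between cover_seat and case_rim below 0.006 m and angle between cover_seat's own z axis and vertical below 0.03 rad and angle between the x axis of cover_seat and the x axis of case_rim, either way round below 0.1 rad), for 0.2 s.
At the end, for the whole second after the job is handed in: Bushing in the bore: shoulder within 2 mm of the face, 3 mm of the bore axis, 0.07 rad of upright. Cover on the rim: within 2 mm in height, 6 mm of centred, 0.03 rad of level, 0.1 rad of square (either way round). Both at rest and released (all of step 2 and z of bushing_shoulder in the frame of bore_mouth below 0.002 m and horizontal distance between bushing_shoulder and bore_mouth below 0.003 m and angle between bushing_shoulder's own z axis and vertical below 0.07 rad and linear speed of each of cover, bushing below 0.01 m/s); the robot touches nothing.
It fails at once if the plain sleeve is moved by more than 30 mm (distance of sleeve_centre from where it was at the start of the episode above 0.03 m).
It fails at once if the hammer is moved by more than 30 mm (distance of hammer from where it was at the start of the episode above 0.03 m).
It fails at once if the oil jar is moved by more than 30 mm (distance of oil_jar from where it was at the start of the episode above 0.03 m).
It fails at once if the cover is dropped onto the case (faster than 0.5 m/s just above it) (horizontal distance between cover_seat and case_rim below 0.03 m and z of cover_seat in the frame of case_rim below 0.05 m and linear speed of cover above 0.5 m/s).
It also fails if it takes over 61 s, if anything falls off the work surface, if the arm or the gripper's body presses on something with over 40 N, if the wrist force passes 120 N, or if a joint passes its speed limit or range.

## Working session

There is one attempt and no reset: what is moved stays moved. The work goes in short steps, Python scripts to look and compute and a tool call to move; the robot and the scene stay as the last step left them, time stands still between calls to the robot, and variables do not carry over. Pictures are saved under pics/ and viewed, at most 10 in all, crops included, and the job is handed in when it is done.

Besides the shell and the picture viewer there is one more tool, called after "Call:" as a command line: name --pt "numbers of a row" for each row, then --argument value for the rest. play_rows: Moves the arm, as the interface text tells. Its arguments: {"type":"object","properties":{"increments":{"type":"array"},"hand":{"type":"number"}},"required":["increments"]}

```bash
mkdir -p pics; cat > h.py <<'E'
import numpy as np, cv2
from plant import sensors, cams, order, models, manip
def ray(cam,c):
    m=cams.camera_model(cam);K=np.array(m['K']);R=np.array(m['rotation']);e=np.array(m['eye'])
    u=np.array([c[0]*512,c[1]*384,1]);d=np.linalg.solve(K,u);d=R@np.array([d[0],-d[1],-d[2]])
    return e,d/np.linalg.norm(d)
def atz(cam,c,z):
    e,d=ray(cam,c);return e+d*(z-e[2])/d[2]
def px(cam,P):
    m=cams.camera_model(cam);p=np.array(m['rotation']).T@(np.array(P)-np.array(m['eye']));p=np.array([p[0],-p[1],-p[2]])
    u=np.array(m['K'])@p;return u[:2]/u[2]
Z=dict(bore_mouth=.044,case_rim=.062,bushing_centre=.028,bushing_shoulder=.034,cover_lug=.030,cover_seat=.004,sleeve_centre=.025,hammer=.012,oil_jar=0)
def look(cam,things,n=3):
    im=cams.capture(cam)
    for t in things:
        for r in models.spot_point(cam,t)[:n]:
            print(cam,t,round(r['p'],2),(np.array(r['centre'])*[512,384]).round(1),atz(cam,r['centre'],Z[t]).round(4))
    return im
E
python3 - <<'E'
from h import *
print(sensors.get_state()); print({k:(np.round(cams.camera_model(k)['eye'],3),cams.camera_model(k).keys()) for k in('scene','top','wrist')})
a=look('top',Z); b=look('scene',['bore_mouth','bushing_centre','cover_lug','sleeve_centre'])
cv2.imwrite('pics/top.png',a);cv2.imwrite('pics/scene.png',b)
E
```

```text
{'t': 0.0, 'joint_positions': array([-1.40827294e+00,  1.81546186e-01,  1.60798100e+00,  1.63600850e-06,
        1.35382837e+00, -2.06305073e-01]), 'joint_vel': array([-0.00192222, -0.00068078, -0.00073751, -0.00051075,  0.0009012 ,
        0.00093531]), 'effort': array([ 1.09689950e-03, -4.44875193e+01, -3.51334727e+01, -3.40216184e-04,
        9.20865306e-03,  1.68618749e-05]), 'tcp_pos': array([ 0.20722727, -0.53579247,  0.24139431]), 'ee_rot': array([-3.13986746e+00, -3.62684486e-04,  3.68827789e-01]), 'wrist_force': array([ 0.54656032, -0.58132981,  0.18447459]), 'ft_torque': array([0.05038878, 0.07630763, 0.03202034]), 'gripper_force': 0.0, 'width': 0.08547046090102042}
{'scene': (array([ 1.407, -0.174,  0.71 ]), dict_keys(['K', 'eye', 'rotation'])), 'top': (array([ 0.458, -0.019,  1.078]), dict_keys(['K', 'eye', 'rotation'])), 'wrist': (array([ 0.286, -0.506,  0.374]), dict_keys(['K', 'eye', 'rotation']))}Traceback (most recent call last):
  File "<stdin>", line 3, in <module>
  File "h.py", line 17, in look
    print(cam,t,round(r['p'],2),(np.array(r['centre'])*[512,384]).round(1),atz(cam,r['centre'],Z[t]).round(4))
                                                                           ~~~^^^^^^^^^^^^^^^^^^^^^^
  File "h.py", line 8, in atz
    e,d=ray(cam,c);return e+d*(z-e[2])/d[2]
                                       ~^^^
IndexError: invalid index to scalar variable.
```

```bash
cat > r.py <<'E'
E
sed -i "s/^def ray/from scipy.spatial.transform import Rotation as Ro\ndef rot(m):\n    r=np.array(m['rotation']);return Ro.from_euler('xyz',r).as_matrix() if r.shape==(3,) else r\ndef ray/; s/R=np.array(m\['rotation'\])/R=rot(m)/; s/np.array(m\['rotation'\]).T/rot(m).T/" h.py; rm r.py
python3 - <<'E'
from h import *
for k in ('scene','top','wrist'):
    m=cams.camera_model(k);print(k,m['rotation'],-rot(m)[:,2].round(2))
a=look('top',Z); b=look('scene',['bore_mouth','bushing_centre','cover_lug','sleeve_centre'])
cv2.imwrite('pics/top.png',a);cv2.imwrite('pics/scene.png',b)
E
```

```text
scene [0.90523801 0.00731053 1.3748345 ] [-0.77  0.15 -0.62]
top [ 0.14955352  0.03484355 -1.56196119] [ 0.15  0.04 -0.99]
wrist [-0.32873184  0.00247136 -1.20288588] [-0.3  -0.11 -0.95]
top bore_mouth 0.84 [262.5 209.4] [ 0.5713 -0.      0.044 ]
top case_rim 0.7 [259.2 208.8] [0.5706 0.007  0.062 ]
top case_rim 0.16 [384.2 235.2] [ 0.5143 -0.2651  0.062 ]
top bushing_centre 0.77 [199.7 217.4] [0.554 0.144 0.028]
top bushing_centre 0.75 [191.9 181.7] [0.6368 0.1644 0.028 ]
top bushing_centre 0.74 [160.7 176.1] [0.6498 0.2377 0.028 ]
top bushing_shoulder 0.79 [163.8 174.3] [0.653  0.2293 0.034 ]
top bushing_shoulder 0.73 [201.4 215. ] [0.5589 0.1393 0.034 ]
top bushing_shoulder 0.67 [192.7 180.1] [0.6395 0.1615 0.034 ]
top cover_lug 0.55 [383.3 236.3] [ 0.5136 -0.2707  0.03  ]
top cover_seat 0.63 [385.5 240.6] [ 0.5052 -0.2817  0.004 ]
top sleeve_centre 0.44 [117.9 240.8] [0.4993 0.3315 0.025 ]
top hammer 0.84 [337.3 146.5] [ 0.7246 -0.1746  0.012 ]
top hammer 0.2 [261.9 210.3] [0.5727 0.002  0.012 ]
top oil_jar 0.89 [210.2 134.4] [0.7575 0.1283 0.    ]
scene bore_mouth 0.93 [256.6 189.4] [ 0.5883 -0.0013  0.044 ]
scene bushing_centre 0.7 [315.1 197.9] [0.6415 0.1594 0.028 ]
scene bushing_centre 0.56 [299.4 183.1] [0.5651 0.136  0.028 ]
scene bushing_centre 0.43 [340.5 199.5] [0.6629 0.2281 0.028 ]
scene cover_lug 0.66 [160.6 188.3] [ 0.5079 -0.2764  0.03  ]
scene sleeve_centre 0.54 [351.6 163.8] [0.4972 0.3336 0.025 ]
```

View pics/top.png

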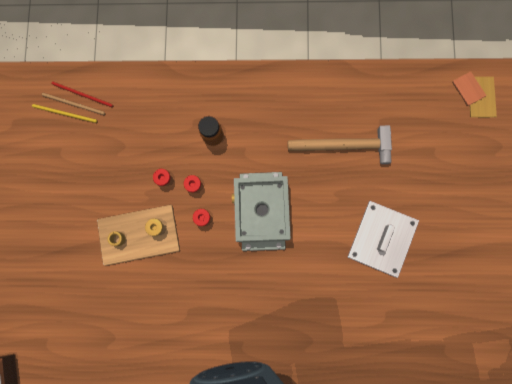

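View pics/scene.png

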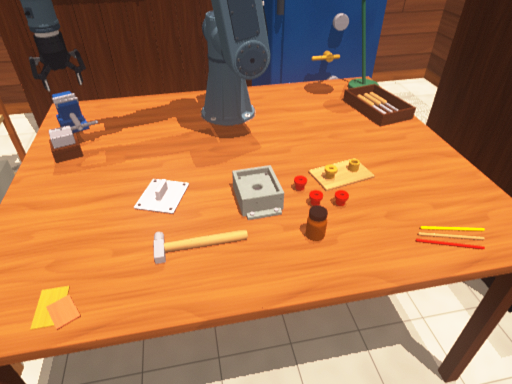

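```bash
python3 - <<'E'
from h import *
print('tip',manip.tip_extent)
for cam in('top','scene'):
    im=cams.capture(cam)
    for t in('bushing','case','cover','sleeve_centre'):
        for r in models.silhouettes(cam,t)[:4]:
            m=r['pixels'].astype(np.uint8);c=np.argwhere(m)[:,::-1].astype(np.float32)
            if len(c)<5: continue
            ctr=c.mean(0); z=dict(bushing=.034,case=.05,cover=.006,sleeve_centre=.03)[t]
            rc=cv2.minAreaRect(c); box=cv2.boxPoints(rc)
            w=np.array([atz(cam,(p+.5)/[512,384],z)[:2] for p in box])
            print(cam,t,round(r['p'],2),len(c),ctr.round(1),im[m>0].mean(0).round(),atz(cam,(ctr+.5)/[512,384],z).round(4))
            if cam=='top' and t in('case','cover'): print(w.round(3).tolist(),[np.degrees(np.arctan2(*(w[i+1]-w[i])[::-1])).round(1) for i in range(2)],[np.linalg.norm(w[i+1]-w[i]).round(3) for i in range(2)])
E
```

```text
tip 0.011
top bushing 0.75 241 [161.6 176.8] [ 48.  54. 186.] [0.6458 0.233  0.034 ]
top bushing 0.59 234 [191.8 183. ] [ 52.  57. 195.] [0.6316 0.1622 0.034 ]
top bushing 0.58 256 [153.6 226.5] [ 76. 150. 194.] [0.5308 0.2469 0.034 ]
top bushing 0.47 208 [200.9 217. ] [ 53.  57. 201.] [0.5531 0.1391 0.034 ]
top case 0.97 4138 [261.4 210. ] [132. 145. 142.] [0.5681 0.0011 0.05  ]
[[0.655, 0.071], [0.66, -0.058], [0.482, -0.065], [0.476, 0.061]] [np.float64(-87.5), np.float64(-177.8)] [np.float64(0.129), np.float64(0.178)]
top cover 0.71 3329 [383.2 238.1] [191. 197. 206.] [ 0.5096 -0.2772  0.006 ]
[[0.466, -0.192], [0.598, -0.246], [0.553, -0.362], [0.422, -0.306]] [np.float64(-22.3), np.float64(-111.6)] [np.float64(0.143), np.float64(0.125)]
top sleeve_centre 0.7 178 [115.9 238.2] [ 57. 108. 139.] [0.5038 0.3336 0.03  ]
scene bushing 0.57 176 [315.5 197. ] [ 23.  46. 218.] [0.6472 0.1596 0.034 ]
scene bushing 0.55 172 [340.6 197.3] [ 20.  46. 216.] [0.6626 0.229  0.034 ]
scene bushing 0.52 163 [300. 182.] [ 27.  51. 219.] [0.5704 0.1374 0.034 ]
scene cover 0.57 1273 [162.  195.2] [232. 237. 246.] [ 0.5139 -0.2745  0.006 ]
scene sleeve_centre 0.51 1178 [193.2 241.9] [134. 194. 236.] [ 0.7479 -0.196   0.03  ]
```

Call:
play_rows --pt "0.4 0.967 0 0 0 0.534" --pt "0.4 0.967 0 0 0 0.534" --pt "0.4 0.967 0 0 0 0.534" --pt "0.4 0.967 0 0 0 0.534" --pt "0.4 0.967 0 0 0 0.534" --pt "0.4 0.967 0 0 0 0.534" --pt "0.4 0.967 0 0 0 0.534" --pt "0.4 0.967 0 0 0 0.534" --pt "0.4 0.967 0 0 0 0.534" --pt "0.4 0.967 0 0 0 0.534" --pt "0.4 0.967 0 0 0 0.534" --pt "0.4 0.967 0 0 0 0.534" --pt "0.4 0.967 0 0 0 0.534" --pt "0.4 0.967 0 0 0 0.534" --pt "0.4 0.967 0 0 0 0.534" --pt "0.4 0.967 0 0 0 0.534" --pt "0.4 0.967 0 0 0 0.534" --pt "0.4 0.967 0 0 0 0.534" --hand -1

```text
t: 3.15
tcp_pos: [0.4237, -0.0129, 0.2426]
ee_rot: [3.141, 0.0, 1.378]
wrist_force: [0.0, 0.2, -0.3]
width: 0.0852
gripper_force: 0.0
```

Call:
play_rows --pt "0.4 0.967 -0.15 0 0 0.534" --pt "0.4 0.967 -0.15 0 0 0.534" --pt "0.4 0.967 -0.15 0 0 0.534" --pt "0.4 0.967 -0.15 0 0 0.534" --pt "0.4 0.967 -0.15 0 0 0.534" --pt "0.4 0.967 -0.15 0 0 0.534" --pt "0.4 0.967 -0.15 0 0 0.534" --pt "0.4 0.967 -0.15 0 0 0.534" --pt "0.4 0.967 -0.15 0 0 0.534" --pt "0 0 0 0 0 0" --pt "0 0 0 0 0 0"

```text
t: 4.25
tcp_pos: [0.531, 0.2473, 0.2013]
ee_rot: [-3.14, 0.0, 1.88]
wrist_force: [-0.5, -0.6, -0.5]
width: 0.0855
gripper_force: 0.0
```

```bash
python3 - <<'E'
from h import *
s=sensors.get_state();print(s['tcp_pos'].round(4),s['ee_rot'].round(4),s['joint_positions'].round(2))
im=look('wrist',['bushing_centre','bushing_shoulder','sleeve_centre'])
for r in models.silhouettes('wrist','bushing')[:3]:
    m=r['pixels'];c=np.argwhere(m)[:,::-1];print(len(c),im[m].mean(0).round(),c.mean(0),c.min(0),c.max(0))
cv2.imwrite('pics/w1.png',im)
E
```

```text
[0.531  0.2473 0.2013] [-3.1405e+00  2.0000e-04  1.8796e+00] [ 0.23  0.24  1.62 -0.    1.28 -0.08]
wrist bushing_centre 0.9 [359.1 202.2] [0.6441 0.2434 0.028 ]
wrist bushing_centre 0.78 [252.7 251.3] [0.5535 0.1524 0.028 ]
wrist bushing_centre 0.75 [259.1 167.9] [0.5312 0.2473 0.028 ]
wrist bushing_shoulder 0.67 [357.7 210.4] [0.6439 0.2357 0.034 ]
wrist bushing_shoulder 0.63 [322.7 261.6] [0.6314 0.1666 0.034 ]
wrist bushing_shoulder 0.57 [258.7 169.6] [0.531  0.2468 0.034 ]
wrist sleeve_centre 0.62 [262.6  70.9] [0.5066 0.337  0.025 ]
1012 [ 44.  53. 196.] [251.66205534 260.21343874] [235 240] [268 278]
1192 [ 49.  56. 212.] [360.9488255  209.34228188] [343 191] [381 228]
1302 [ 77. 146. 189.] [259.96159754 171.52688172] [240 152] [280 191]
```

View pics/w1.png

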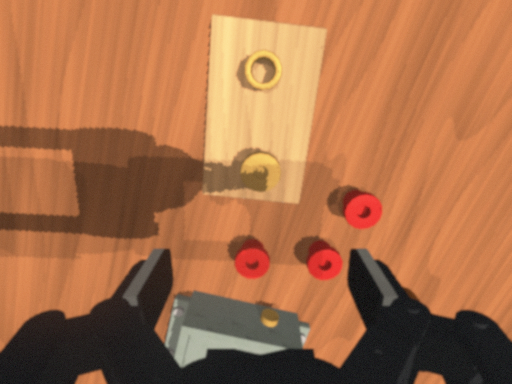

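```bash
python3 - <<'E'
from h import *
for z in(.046,.04): print(atz('wrist',(np.array([260.5,172])/[512,384]),z).round(4))
im=cv2.imread('pics/w1.png')
hsv=cv2.cvtColor(im,cv2.COLOR_BGR2HSV)[140:200,230:290];cv2.imwrite('pics/c.png',cv2.resize(im[130:205,215:305],None,fx=6,fy=6))
print(px('wrist',sensors.get_state()['tcp_pos']),np.round(cams.camera_model('wrist')['eye'],3))
for a in np.arange(0,6.3,1.05): print(px('wrist',[.531+.02*np.cos(a),.247+.02*np.sin(a),.046]).round(1),end='')
E
```

```text
[0.5327 0.2481 0.046 ]
[0.5332 0.2465 0.04  ]
[257.26946958 261.4402024 ] [0.507 0.326 0.334]
[278.  178.5][273.8 158.9][253.8 152.8][238.7 166.7][243.7 185.9][263.2 191.4]
```

View pics/c.png

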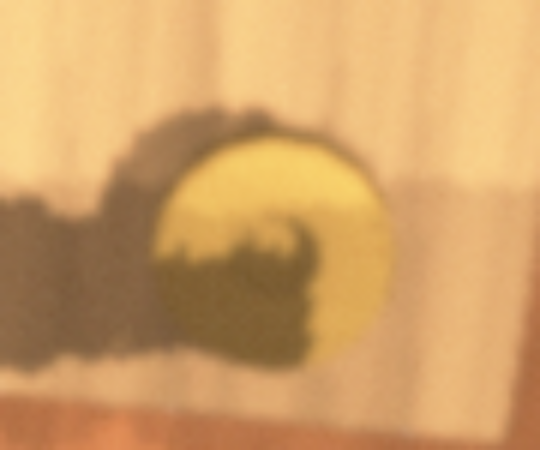

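Call:
play_rows --pt "0.06 0.02 -0.6 0 0 0" --pt "0 0 -0.6 0 0 0" --pt "0 0 -0.6 0 0 0" --pt "0 0 -0.6 0 0 0" --pt "0 0 -0.6 0 0 0" --pt "0 0 -0.6 0 0 0" --pt "0 0 -0.6 0 0 0" --pt "0 0 -0.6 0 0 0" --pt "0 0 -0.25 0 0 0" --pt "0 0 -0.25 0 0 0" --pt "0 0 0 0 0 0"

```text
t: 5.6
tcp_pos: [0.5328, 0.2472, 0.0424]
ee_rot: [-3.141, -0.0, 1.878]
wrist_force: [-0.3, 0.1, 0.8]
width: 0.0855
gripper_force: 0.0
```

Call:
play_rows --pt "0 0 0 0 0 0" --pt "0 0 0 0 0 0" --pt "0 0 0 0 0 0" --pt "0 0 0 0 0 0" --pt "0 0 0 0 0 0" --pt "0 0 0 0 0 0" --pt "0 0 0 0 0 0" --pt "0 0 0 0 0 0" --pt "0 0 0 0 0 0" --pt "0 0 0 0 0 0" --hand 1

```text
t: 6.6
tcp_pos: [0.5337, 0.2477, 0.0438]
ee_rot: [3.14, 0.0, 1.879]
wrist_force: [-1.1, -0.7, 6.9]
width: 0.0369
gripper_force: 60.2
```

Call:
play_rows --pt "0 0 0.4 0 0 0" --pt "0 0 0.8 0 0 0" --pt "0 0 1 0 0 0" --pt "0 0 1 0 0 0" --pt "0 0 1 0 0 0" --pt "0 0 0.8 0 0 0" --pt "0.133 -0.918 0 0 0 0" --pt "0.133 -0.918 0 0 0 0" --pt "0.133 -0.918 0 0 0 0" --pt "0.133 -0.918 0 0 0 0" --pt "0.133 -0.918 0 0 0 0" --pt "0.133 -0.918 0 0 0 0" --pt "0.133 -0.918 0 0 0 0" --pt "0.133 -0.918 0 0 0 0" --pt "0.133 -0.918 0 0 0 0" --pt "0 0 0 0 0 0" --pt "0 0 0 0 0 0"

```text
t: 8.3
tcp_pos: [0.5688, -0.0007, 0.193]
ee_rot: [-3.142, -0.0, 1.877]
wrist_force: [-0.9, 0.1, -2.0]
width: 0.0369
gripper_force: 60.7
```

```bash
python3 - <<'E'
from h import *
s=sensors.get_state();print(s['tcp_pos'].round(4),s['ee_rot'].round(4),s['wrist_force'],s['width'])
im=look('wrist',['bore_mouth','case_rim','bushing_centre','bushing_shoulder'])
R=Ro.from_euler('xyz',s['ee_rot']).as_matrix()
for r in models.silhouettes('wrist','bushing')[:3]:
    m=r['pixels'];c=np.argwhere(m)[:,::-1];print(len(c),im[m].mean(0).round(),c.mean(0),c.min(0),c.max(0))
for d in(-.034,-.01,.002): print(d,px('wrist',s['tcp_pos']+[0,0,d]))
cv2.imwrite('pics/w2.png',im)
cv2.imwrite('pics/w2b.png',cv2.resize(im,(800,600)))
E
```

```text
[ 0.5688 -0.0007  0.193 ] [-3.1415e+00 -4.0000e-04  1.8771e+00] [-0.92052121  0.13264523 -2.003514  ] 0.03692797281062737
wrist bore_mouth 0.86 [266.9 172.7] [0.5753 0.0056 0.044 ]
wrist case_rim 0.63 [267.6 179.4] [0.5759 0.0049 0.062 ]
wrist bushing_centre 0.87 [386.1  18. ] [0.6318 0.1636 0.028 ]
wrist bushing_centre 0.59 [255.8 241.3] [ 0.5896 -0.0753  0.028 ]
wrist bushing_centre 0.58 [292.  12.] [0.5533 0.1435 0.028 ]
wrist bushing_shoulder 0.9 [292.6  13. ] [0.554  0.1416 0.034 ]
wrist bushing_shoulder 0.65 [386.6  19.9] [0.631  0.1607 0.034 ]
wrist bushing_shoulder 0.57 [257.8 248.4] [ 0.5934 -0.0796  0.034 ]
5170 [ 58. 106. 138.] [259.35357834 254.06421663] [221 210] [298 295]
1791 [ 62.  69. 219.] [389.68453378  17.88218872] [364   0] [417  40]
1573 [ 68.  75. 233.] [294.28289892  16.72282263] [271   0] [318  38]
-0.034 [257.02161581 232.27442723]
-0.01 [256.61000588 253.23083849]
0.002 [256.35749301 266.08709647]
```

View pics/w2b.png

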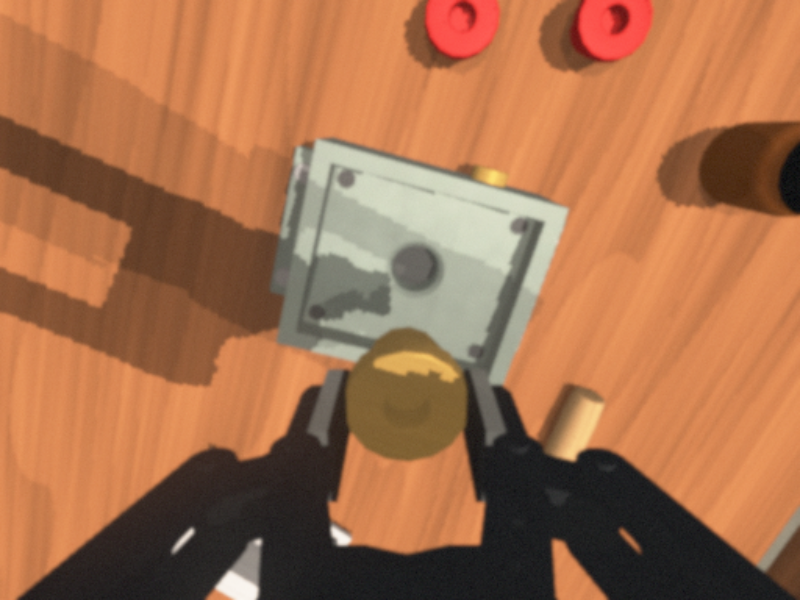

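```bash
cat >> h.py <<'E'
from scipy.optimize import least_squares
def fitb(mask,tcp,yaw):
    a=np.linspace(0,2*np.pi,60,endpoint=False);ring=lambda r,h:np.c_[r*np.cos(a),r*np.sin(a),0*a+h]
    B=np.vstack([ring(.02,.012),ring(.02,0),ring(.014,-.021),ring(.0125,-.024)])
    c=np.argwhere(mask)[:,::-1];obs=np.r_[c[:,0].min(),c[:,0].max()+1,c[:,1].min(),c[:,1].max()+1]
    ex=np.array([np.cos(yaw),np.sin(yaw),0]);ey=np.array([np.sin(yaw),-np.cos(yaw),0])
    pos=lambda q:tcp+q[0]*ex+q[1]*ey+[0,0,q[2]]
    def f(q):
        u=np.array([px('wrist',p) for p in pos(q)+B]);return np.r_[u[:,0].min(),u[:,0].max(),u[:,1].min(),u[:,1].max()]-obs
    s=least_squares(f,[0,0,0],x_scale=.001);return s.x,s.fun,pos(s.x)
E
python3 - <<'E'
from h import *
s=sensors.get_state()
im=cams.capture('wrist');r=models.silhouettes('wrist','bushing')
m=[x['pixels'] for x in r if im[x['pixels']].mean(0)[1]>90][0]
print(fitb(m,s['tcp_pos'],s['ee_rot'][2]))
g=cv2.cvtColor(im,cv2.COLOR_BGR2GRAY)
print(cv2.HoughCircles(cv2.medianBlur(g[140:205,235:300],3),cv2.HOUGH_GRADIENT,1,20,param1=80,param2=12,minRadius=10,maxRadius=22))
for c in([266.7,171.8],): print(atz('wrist',np.array(c)/[512,384],.044))
rr=models.silhouettes('wrist','case')[0]['pixels'];c=np.argwhere(rr)[:,::-1].astype(np.float32);print(cv2.minAreaRect(c))
P=[px('wrist',[.5753+x,.005+y,.062]) for x,y in((.07,.06),(.07,-.06),(-.07,-.06),(-.07,.06))];print(np.round(P,1))
E
```

```text
Traceback (most recent call last):
  File "h.py", line 31, in fitb
    s=least_squares(f,[0,0,0],x_scale=.001);return s.x,s.fun,pos(s.x)
  File "h.py", line 30, in f
    u=np.array([px('wrist',p) for p in pos(q)+B]);return np.r_[u[:,0].min(),u[:,0].max(),u[:,1].min(),u[:,1].max()]-obs
                ~~^^^^^^^^^^^
  File "h.py", line 13, in px
    m=cams.camera_model(cam);p=rot(m).T@(np.array(P)-np.array(m['eye']));p=np.array([p[0],-p[1],-p[2]])
ValueError: time passes only in moves, steps and waits
```

```bash
cat > ed.py <<'E'
s=open('h.py').read()
s=s.replace("def px(cam,P):\n    m=cams.camera_model(cam);","def px(cam,P,m=None):\n    m=m or cams.camera_model(cam);")
s=s.replace("    c=np.argwhere(mask)","    M=cams.camera_model('wrist');c=np.argwhere(mask)").replace("px('wrist',p) for","px('wrist',p,M) for")
open('h.py','w').write(s)
E
python3 ed.py
cat > f.py <<'E'
from h import *
s=sensors.get_state()
im=cams.capture('wrist');r=models.silhouettes('wrist','bushing')
m=[x['pixels'] for x in r if im[x['pixels']].mean(0)[1]>90][0]
print(*[np.round(x,4) for x in fitb(m,s['tcp_pos'],s['ee_rot'][2])])
look('wrist',['bore_mouth','case_rim'],1)
g=cv2.cvtColor(im,cv2.COLOR_BGR2GRAY)
print(cv2.HoughCircles(cv2.medianBlur(g[140:205,235:300],3),cv2.HOUGH_GRADIENT,1,20,param1=80,param2=12,minRadius=10,maxRadius=22))
print(s['tcp_pos'],atz('wrist',np.array([266.7,171.8])/[512,384],.044))
E
python3 f.py; python3 - <<'E'
from h import *
M=cams.camera_model('wrist')
for w in (0,.04):
  print([px('wrist',[.575+np.cos(w)*x-np.sin(w)*y,.005+np.cos(w)*y+np.sin(w)*x,.062],M).round(1).tolist() for x,y in((.07,.06),(.07,-.06),(-.07,-.06),(-.07,.06))])
E
```

```text
[-0.0015  0.0013 -0.0139] [-0.9833  0.9826  1.0858 -0.9639] [ 0.5706 -0.0008  0.1789]
wrist bore_mouth 0.73 [264.9 172.7] [0.5738 0.0045 0.044 ]
wrist case_rim 0.98 [265.1 181.5] [0.5747 0.0015 0.062 ]
[[[30.5 32.5 14.7]]]
[5.68937131e-01 2.57352942e-04 1.92817752e-01] [0.57518493 0.00576489 0.044     ]
[[366.4, 137.6], [316.0, 255.1], [175.1, 215.1], [207.3, 85.4]]
[[365.0, 133.7], [319.3, 253.3], [177.0, 218.4], [203.7, 88.0]]
```

Call:
play_rows --pt "0.07 0.09 -0.5 0 0 0" --pt "0.07 0.097 -0.5 0 0 0" --pt "0 0 -0.5 0 0 0" --pt "0 0 0 0 0 0" --pt "0 0 0 0 0 0"

```text
t: 9.45
tcp_pos: [0.5726, 0.0054, 0.1466]
ee_rot: [-3.14, -0.001, 1.879]
wrist_force: [0.0, 0.0, -2.3]
width: 0.0375
gripper_force: 60.7
```

```bash
python3 f.py; python3 - <<'E'
from h import *
im=cams.capture('wrist');cv2.imwrite('pics/w3.png',cv2.resize(im[110:320,130:410],None,fx=2.8,fy=2.8))
E
```

```text
[-0.0019  0.0022 -0.0124] [-0.9813  0.9808  1.0836 -0.962 ] [0.5753 0.0043 0.1342]
wrist bore_mouth 0.84 [258.3 192.8] [0.5743 0.0037 0.044 ]
wrist case_rim 0.91 [257.7 199.7] [0.5737 0.0044 0.062 ]
[[[25.5 50.5 16.9]]]
[0.5725887  0.00542954 0.14664245] [0.57532769 0.02267165 0.044     ]
```

View pics/w3.png

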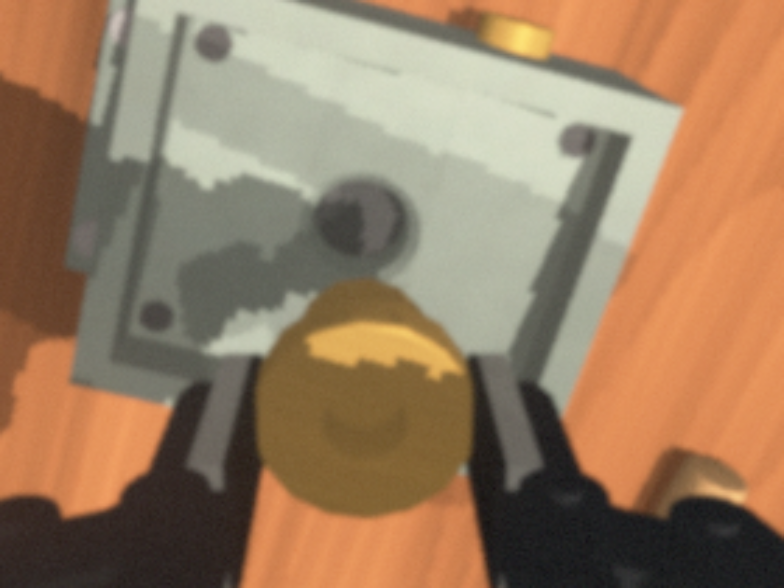

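Call:
play_rows --pt "0 0.02 -0.6 0 0 0" --pt "0 0 -0.6 0 0 0" --pt "0 0 -0.6 0 0 0" --pt "0 0 -0.15 0 0 0" --pt "0 0 -0.15 0 0 0" --pt "0 0 -0.1 0 0 0" --pt "0 0 -0.1 0 0 0" --pt "0 0 -0.1 0 0 0" --pt "0 0 0 0 0 0"

```text
t: 10.65
tcp_pos: [0.5739, 0.0054, 0.0764]
ee_rot: [3.141, 0.001, 1.879]
wrist_force: [-0.1, -1.3, 0.3]
width: 0.0371
gripper_force: 61.0
```

Call:
play_rows --pt "0 0 -0.1 0 0 0" --pt "0 0 -0.1 0 0 0" --pt "0 0 0 0 0 0"

```text
t: 10.95
tcp_pos: [0.5742, 0.0042, 0.0722]
ee_rot: [3.141, 0.003, 1.879]
wrist_force: [-2.2, -7.1, 1.2]
width: 0.0372
gripper_force: 61.8
```

Call:
play_rows --pt "0.02 -0.06 0 0 0 0" --pt "0 0 -0.1 0 0 0" --pt "0 0 -0.1 0 0 0" --pt "0 0 0 0 0 0"

```text
t: 11.35
tcp_pos: [0.5737, 0.0037, 0.0632]
ee_rot: [-3.141, 0.0, 1.879]
wrist_force: [-0.4, -4.8, -1.3]
width: 0.037
gripper_force: 61.5
```

Call:
play_rows --pt "0 -0.04 0 0 0 0" --pt "0 0 -0.1 0 0 0" --pt "0 0 0 0 0 0"

```text
t: 11.65
tcp_pos: [0.5737, 0.0033, 0.0611]
ee_rot: [-3.141, -0.001, 1.879]
wrist_force: [-3.2, -1.2, 4.7]
width: 0.0371
gripper_force: 62.1
```

Call:
play_rows --pt "0 0 -0.1 0 0 0" --pt "0 0 0 0 0 0"

```text
t: 11.85
tcp_pos: [0.5737, 0.0033, 0.0584]
ee_rot: [-3.141, -0.001, 1.879]
wrist_force: [-3.4, -1.4, 5.9]
width: 0.0373
gripper_force: 62.3
```

Call:
play_rows --pt "0 0 -0.07 0 0 0" --pt "0 0 0 0 0 0" --pt "0 0 0 0 0 0"

```text
t: 12.15
tcp_pos: [0.5738, 0.0033, 0.0564]
ee_rot: [-3.141, -0.0, 1.879]
wrist_force: [-3.6, -0.8, 7.9]
width: 0.0371
gripper_force: 62.5
```

Call:
play_rows --pt "0 0 0 0 0 0" --pt "0 0 0 0 0 0" --pt "0 0 0 0 0 0" --pt "0 0 0 0 0 0" --pt "0 0 0.5 0 0 0" --pt "0 0 1 0 0 0" --pt "0 0 1 0 0 0" --pt "0 0 0 0 0 0" --hand -0.4

```text
t: 12.95
tcp_pos: [0.5773, 0.0023, 0.1366]
ee_rot: [3.133, 0.004, 1.879]
wrist_force: [-0.1, -0.4, 0.7]
width: 0.0599
gripper_force: 0.0
```

Call:
play_rows --pt "0 0 0 0 0 0" --pt "0 0 0 0 0 0" --pt "0 0 0 0 0 0" --pt "0 0 0 0 0 0" --pt "0 0 0 0 0 0" --pt "0 0 0 0 0 0" --pt "0 0 0 0 0 0" --hand 1

```text
t: 13.65
tcp_pos: [0.5737, 0.0029, 0.1305]
ee_rot: [-3.141, -0.0, 1.879]
wrist_force: [0.7, -0.1, 0.5]
width: 0.0004
gripper_force: 0.0
```

```bash
python3 - <<'E'
from h import *
im=cams.capture('wrist');cv2.imwrite('pics/w4.png',cv2.resize(im,(800,600)))
r=models.silhouettes('wrist','bushing')
for x in r[:3]:
    m=x['pixels'];c=np.argwhere(m)[:,::-1];k=(c.mean(0)+.5)/[512,384];print(im[m].mean(0).round(),c.min(0),c.max(0),[atz('wrist',k,z).round(4) for z in(.056,.062)])
print(sensors.get_state()['tcp_pos'])
E
```

```text
[ 57.  63. 209.] [384   0] [453  31] [array([0.6264, 0.1479, 0.056 ]), array([0.6242, 0.146 , 0.062 ])]
[ 67.  74. 233.] [266   0] [326  28] [array([0.5583, 0.1271, 0.056 ]), array([0.5581, 0.1258, 0.062 ])]
[ 76. 132. 167.] [233 175] [286 228] [array([0.5742, 0.0053, 0.056 ]), array([0.5735, 0.0075, 0.062 ])]
[0.57380292 0.00287863 0.13062778]
```

View pics/w4.png

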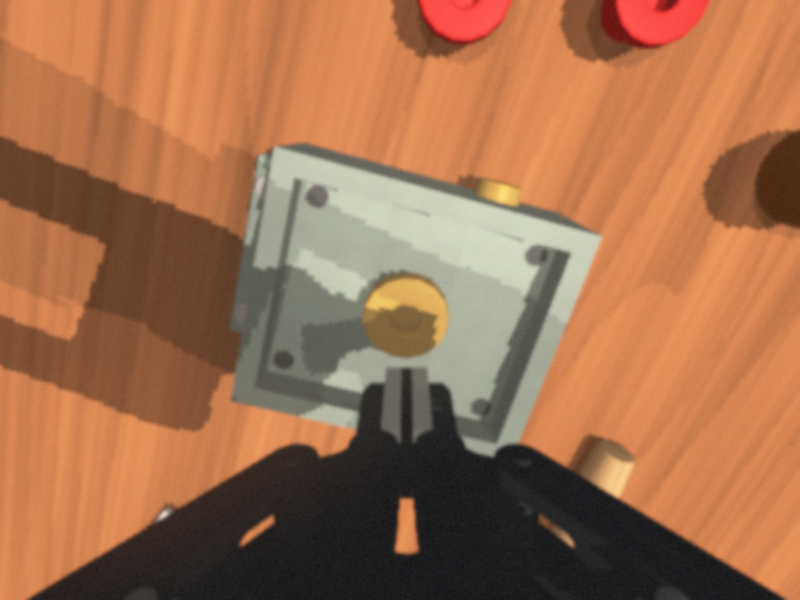

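Call:
play_rows --pt "0 0 -0.6 0 0 0" --pt "0 0 -0.6 0 0 0" --pt "0 0 -0.5 0 0 0" --pt "0 0 -0.1 0 0 0" --pt "0 0 -0.1 0 0 0" --pt "0 0 -0.1 0 0 0" --pt "0 0 0 0 0 0"

```text
t: 14.45
tcp_pos: [0.5741, 0.0028, 0.0709]
ee_rot: [3.141, 0.0, 1.879]
wrist_force: [0.4, -0.3, 0.2]
width: -0.0001
gripper_force: 0.0
```

Call:
play_rows --pt "0 0 -0.07 0 0 0" --pt "0 0 0 0 0 0"

```text
t: 14.65
tcp_pos: [0.5745, 0.0028, 0.0694]
ee_rot: [3.14, 0.001, 1.879]
wrist_force: [-0.5, 0.5, 3.7]
width: 0.0004
gripper_force: 2.0
```

Call:
play_rows --pt "0 0 -0.07 0 0 0" --pt "0 0 0 0 0 0"

```text
t: 14.85
tcp_pos: [0.5749, 0.0026, 0.0679]
ee_rot: [3.14, 0.001, 1.879]
wrist_force: [-0.9, 0.6, 6.9]
width: -0.0004
gripper_force: 3.6
```

Call:
play_rows --pt "0 0 -0.07 0 0 0" --pt "0 0 0 0 0 0"

```text
t: 15.05
tcp_pos: [0.5751, 0.0026, 0.067]
ee_rot: [3.139, 0.002, 1.879]
wrist_force: [-4.3, 0.6, 15.6]
width: -0.0001
gripper_force: 7.9
```

Call:
play_rows --pt "0 0 -0.07 0 0 0" --pt "0 0 0 0 0 0" --pt "0 0 0 0 0 0"

```text
t: 15.35
tcp_pos: [0.5753, 0.0026, 0.0667]
ee_rot: [3.139, 0.002, 1.879]
wrist_force: [-11.2, 1.2, 30.5]
width: 0.0003
gripper_force: 15.2
```

Call:
play_rows --pt "0 0 0.5 0 0 0" --pt "0 0 1 0 0 0" --pt "0 0 1 0 0 0" --pt "0 0 1 0 0 0" --pt "0 0 1 0 0 0" --pt "-0.21 -0.92 0 0 0 0.835" --pt "-0.21 -0.92 0 0 0 0.835" --pt "-0.21 -0.92 0 0 0 0.835" --pt "-0.21 -0.92 0 0 0 0.835" --pt "-0.21 -0.92 0 0 0 0.835" --pt "-0.21 -0.92 0 0 0 0.835" --pt "-0.21 -0.92 0 0 0 0.835" --pt "-0.21 -0.92 0 0 0 0.835" --pt "-0.21 -0.92 0 0 0 0.835" --pt "-0.21 -0.92 0 0 0 0.835" --pt "0 0 0 0 0 0" --pt "0 0 0 0 0 0" --hand -1

```text
t: 17.05
tcp_pos: [0.5106, -0.2734, 0.1972]
ee_rot: [3.141, -0.0, 2.75]
wrist_force: [-0.0, -0.5, -0.1]
width: 0.0854
gripper_force: 0.0
```

```bash
python3 - <<'E'
from h import *
s=sensors.get_state();print(s['tcp_pos'].round(4),s['ee_rot'].round(4),s['joint_positions'].round(2))
im=look('wrist',['cover_lug','cover_seat'],2)
cv2.imwrite('pics/w5.png',cv2.resize(im,(800,600)))
M=cams.camera_model('wrist')
r=models.silhouettes('wrist','cover')
for x in r[:1]:
    m=x['pixels'].astype(np.uint8);c=np.argwhere(m)[:,::-1].astype(np.float32);q=cv2.approxPolyDP(cv2.convexHull(c),6,True)[:,0]
    w=np.array([atz('wrist',(p+.5)/[512,384],.009)[:2] for p in q]);print(q.tolist(),w.round(4).tolist(),w.mean(0))
    for a,b in zip(w,np.roll(w,-1,0)): print(np.linalg.norm(b-a).round(4),np.degrees(np.arctan2(*(b-a)[::-1])).round(2))
E
```

```text
[ 0.5106 -0.2734  0.1972] [ 3.1411e+00 -2.0000e-04  2.7505e+00] [-0.7   0.23  1.64  0.    1.27 -1.88]
wrist cover_lug 0.85 [260.7 173.5] [ 0.5154 -0.2721  0.03  ]
wrist cover_seat 0.92 [260.3 163.7] [ 0.5121 -0.2709  0.004 ]
[[319.0, 98.0], [311.0, 223.0], [207.0, 224.0], [199.0, 99.0]] [[0.4714, -0.1902], [0.5983, -0.2428], [0.5544, -0.3534], [0.4268, -0.3017]] [ 0.51272276 -0.27204744]
0.1374 -22.51
0.119 -111.68
0.1377 157.93
0.12 68.19
```

View pics/w5.png

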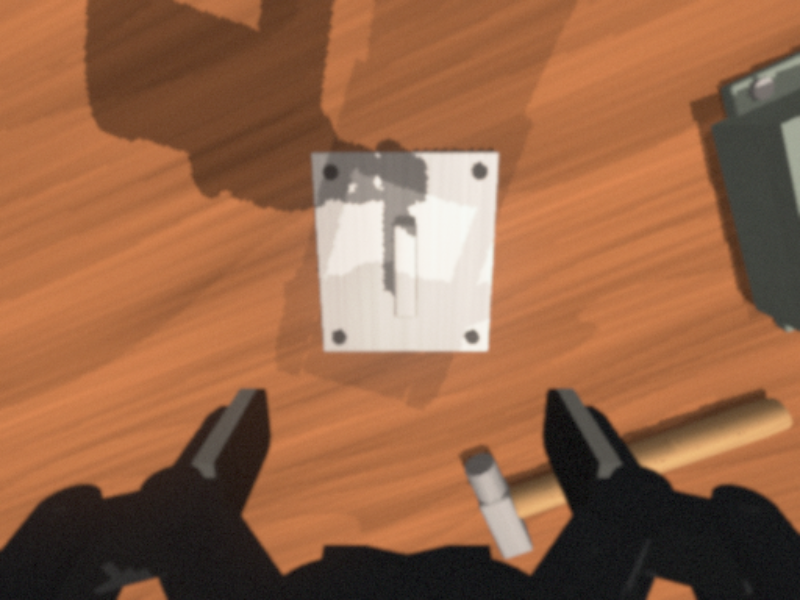

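Call:
play_rows --pt "0.07 0.05 -0.6 0 0 0" --pt "0 0 -0.6 0 0 0" --pt "0 0 -0.6 0 0 0" --pt "0 0 -0.6 0 0 0" --pt "0 0 -0.6 0 0 0" --pt "0 0 -0.6 0 0 0" --pt "0 0 -0.6 0 0 0" --pt "0 0 -0.6 0 0 0" --pt "0 0 -0.6 0 0 0" --pt "0 0 -0.33 0 0 0" --pt "0 0 0 0 0 0"

```text
t: 18.35
tcp_pos: [0.5122, -0.2702, 0.0239]
ee_rot: [3.141, -0.003, 2.754]
wrist_force: [-0.2, 0.3, -0.6]
width: 0.0852
gripper_force: 0.0
```

Call:
play_rows --pt "0 0 0 0 0 0" --pt "0 0 0 0 0 0" --pt "0 0 0 0 0 0" --pt "0 0 0 0 0 0" --pt "0 0 0 0 0 0" --pt "0 0 0 0 0 0" --pt "0 0 0 0 0 0" --pt "0 0 0 0 0 0" --pt "0 0 0 0 0 0" --pt "0 0 0 0 0 0" --hand 1

```text
t: 19.35
tcp_pos: [0.5134, -0.2723, 0.0262]
ee_rot: [-3.141, 0.001, 2.753]
wrist_force: [-1.9, -1.5, 5.7]
width: 0.0135
gripper_force: 59.9
```

Call:
play_rows --pt "0 0 0.4 0 0 0" --pt "0 0 0.7 0 0 0" --pt "0 0 0.9 0 0 0" --pt "0 0 1 0 0 0" --pt "0 0 1 0 0 0" --pt "0 0 0.8 0 0 0" --pt "0.1 0.5 0 0 0 0.3" --pt "0.205 0.9 0 0 0 0.4" --pt "0.205 0.919 0 0 0 0.4" --pt "0.205 0.919 0 0 0 0.4" --pt "0.205 0.919 0 0 0 0.4" --pt "0.205 0.919 0 0 0 0.4" --pt "0.205 0.919 0 0 0 0.4" --pt "0.205 0.919 0 0 0 0.4" --pt "0.205 0.919 0 0 0 0.4" --pt "0.205 0.919 0 0 0 0.4" --pt "0.105 0.438 0 0 0 0.15" --pt "0 0 0 0 0 0" --pt "0 0 0 0 0 0"

```text
t: 21.25
tcp_pos: [0.5736, 0.0043, 0.1683]
ee_rot: [-3.142, -0.002, -3.105]
wrist_force: [-0.0, -0.3, -4.2]
width: 0.0131
gripper_force: 59.0
```

```bash
python3 - <<'E'
from h import *
s=sensors.get_state();print(s['tcp_pos'].round(4),s['ee_rot'].round(4),s['joint_positions'].round(2))
im=cams.capture('wrist');t=cams.capture('scene')
cv2.imwrite('pics/w6.png',np.vstack([cv2.resize(im,(400,300)),cv2.resize(t[130:250,180:340],(400,300))]))
cv2.imwrite('pics/w6f.png',im)
for n in('cover','case'):
  for x in models.silhouettes('wrist',n)[:1]:
    m=x['pixels'].astype(np.uint8);c=np.argwhere(m)[:,::-1].astype(np.float32);q=cv2.approxPolyDP(cv2.convexHull(c),4,True)[:,0];print(n,x['p'],q.tolist())
M=cams.camera_model('wrist');p0=s['tcp_pos']
co=lambda c,w,z:[px('wrist',[c[0]+np.cos(w)*x-np.sin(w)*y,c[1]+np.cos(w)*y+np.sin(w)*x,z],M).round(1).tolist() for x,y in((.07,.06),(.07,-.06),(-.07,-.06),(-.07,.06))]
print('case',co([.575,.0045],.04,.062));print('cover',co(p0,.04,p0[2]-.0172))
E
```

```text
[0.5736 0.0043 0.1683] [-3.1416e+00 -2.1000e-03 -3.1052e+00] [-0.2   0.26  1.68 -0.    1.21 -1.81]
cover 0.6 [[385.0, 111.0], [363.0, 288.0], [280.0, 342.0], [239.0, 343.0], [156.0, 286.0], [133.0, 110.0]]
case 0.96 [[337.0, 107.0], [179.0, 108.0], [178.0, 103.0], [206.0, 76.0], [311.0, 74.0]]
case [[328.4, 263.0], [194.4, 263.8], [180.3, 101.7], [340.6, 100.6]]
cover [[358.8, 340.4], [165.2, 341.6], [133.9, 109.2], [387.4, 107.4]]
```

View pics/w6.png

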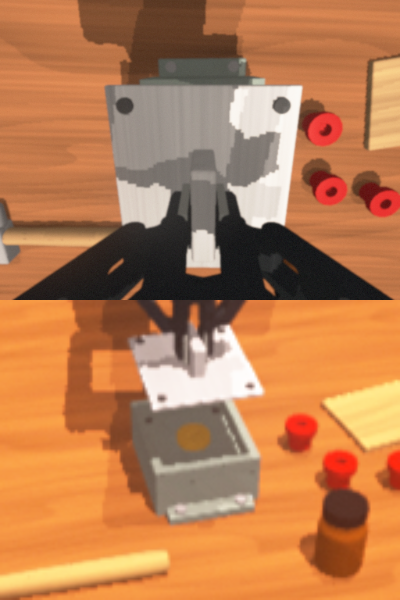

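```bash
python3 - <<'E'
import cv2,numpy as np
g=cv2.cvtColor(cv2.imread('pics/w6f.png'),cv2.COLOR_BGR2GRAY)
for a,b in((185,200),(320,332)): print(g[92:118,a:b].mean(1).round().astype(int).tolist())
print(g[101:105,165:195].mean(0).round().astype(int).tolist()); print(g[101:105,325:355].mean(0).round().astype(int).tolist())
E
```

```text
[64, 67, 70, 74, 77, 81, 80, 79, 82, 90, 101, 107, 110, 110, 110, 109, 114, 127, 140, 147, 149, 151, 150, 150, 150, 151]
[139, 138, 140, 142, 137, 122, 105, 103, 129, 157, 172, 176, 177, 177, 176, 170, 160, 164, 193, 217, 226, 228, 228, 229, 229, 229]
[76, 74, 73, 73, 74, 74, 74, 74, 75, 73, 73, 76, 76, 84, 91, 98, 100, 99, 98, 100, 99, 100, 102, 101, 101, 102, 100, 101, 102, 103]
[188, 190, 190, 190, 190, 189, 190, 189, 192, 190, 192, 192, 190, 182, 165, 152, 146, 143, 145, 145, 144, 146, 146, 144, 144, 146, 143, 144, 143, 144]
```

Call:
play_rows --pt "0.02 -0.027 -0.4 0 0 0.12" --pt "0 0 -0.4 0 0 0" --pt "0 0 -0.4 0 0 0" --pt "0 0 -0.4 0 0 0" --pt "0 0 -0.4 0 0 0" --pt "0 0 -0.3 0 0 0" --pt "0 0 -0.1 0 0 0" --pt "0 0 0 0 0 0"

```text
t: 22.25
tcp_pos: [0.5747, 0.0034, 0.0967]
ee_rot: [3.141, -0.001, -3.093]
wrist_force: [0.3, 0.0, -2.7]
width: 0.0133
gripper_force: 58.9
```

Call:
play_rows --pt "0 0 -0.1 0 0 0" --pt "0 0 -0.1 0 0 0" --pt "0 0 0 0 0 0"

```text
t: 22.55
tcp_pos: [0.5749, 0.0033, 0.0913]
ee_rot: [3.142, -0.0, -3.093]
wrist_force: [-1.0, -0.2, -3.3]
width: 0.0128
gripper_force: 59.0
```

```bash
python3 - <<'E'
from h import *
s=sensors.get_state();print(s['tcp_pos'].round(4),s['ee_rot'].round(4),s['ft_torque'].round(2))
t=cams.capture('scene')
cv2.imwrite('pics/s7.png',cv2.resize(t[150:240,200:320],(800,600),interpolation=cv2.INTER_CUBIC))
E
```

```text
[0.5749 0.0033 0.0913] [ 3.1416e+00 -1.0000e-04 -3.0934e+00] [ 0.02 -0.04 -0.  ]
```

View pics/s7.png

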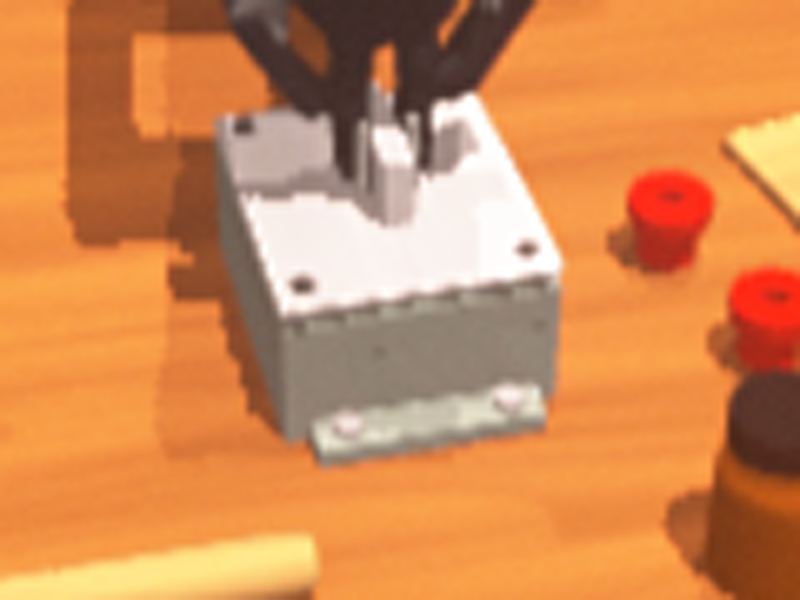

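The cover sits squarely over the case, with a thin gap above the rim and the plate's front edge at about row 300 of the crop. I'll keep lowering it.

Call:
play_rows --pt "0 0 -0.1 0 0 0" --pt "0 0 -0.07 0 0 0" --pt "0 0 0 0 0 0"

```text
t: 22.9
tcp_pos: [0.5747, 0.0033, 0.0859]
ee_rot: [3.141, -0.001, -3.093]
wrist_force: [-0.1, -0.0, -3.9]
width: 0.0135
gripper_force: 59.0
```

Call:
play_rows --pt "0 0 -0.07 0 0 0" --pt "0 0 0 0 0 0"

```text
t: 23.1
tcp_pos: [0.5752, 0.0032, 0.0843]
ee_rot: [-3.141, 0.0, -3.093]
wrist_force: [-0.1, -1.0, -2.9]
width: 0.013
gripper_force: 59.0
```

Call:
play_rows --pt "0 0 -0.05 0 0 0" --pt "0 0 0 0 0 0"

```text
t: 23.3
tcp_pos: [0.5752, 0.0032, 0.0842]
ee_rot: [-3.141, 0.0, -3.093]
wrist_force: [-5.6, 0.1, 8.2]
width: 0.0128
gripper_force: 60.8
```

Seated at the predicted height, so I'll release and retreat.

Call:
play_rows --pt "0 0 0 0 0 0" --pt "0 0 0 0 0 0" --pt "0 0 0 0 0 0" --pt "0 0 0 0 0 0" --pt "0 0 0 0 0 0" --pt "0 0 0 0 0 0" --pt "0 0 0.3 0 0 0" --pt "0 0 0.6 0 0 0" --pt "0 0 1 0 0 0" --pt "0 0 1 0 0 0" --pt "0 0 1 0 0 0" --pt "0 0 0.5 0 0 0" --pt "0 0 0 0 0 0" --pt "0 0 0 0 0 0" --hand -0.3

```text
t: 24.7
tcp_pos: [0.5745, 0.0034, 0.2138]
ee_rot: [3.141, -0.001, -3.093]
wrist_force: [-0.1, -0.1, -0.1]
width: 0.0554
gripper_force: 0.0
```

```bash
python3 - <<'E'
from h import *
s=sensors.get_state();print(s['tcp_pos'].round(4),s['wrist_force'].round(1))
im=cams.capture('wrist');Z.update(cover_lug=.088,cover_seat=.062)
for x in models.silhouettes('wrist','cover')[:1]:
    m=x['pixels'].astype(np.uint8);c=np.argwhere(m)[:,::-1].astype(np.float32);q=cv2.approxPolyDP(cv2.convexHull(c),6,True)[:,0]
    w=np.array([atz('wrist',(p+.5)/[512,384],.067)[:2] for p in q]);print(x['p'],w.round(4).tolist(),w.mean(0))
    for a,b in zip(w,np.roll(w,-1,0)): print(np.linalg.norm(b-a).round(4),np.degrees(np.arctan2(*(b-a)[::-1])).round(2))
look('wrist',['cover_lug','cover_seat','case_rim'],1)
E
```

```text
[0.5745 0.0034 0.2138] [-0.1 -0.1 -0.1]
0.96 [[0.5023, 0.0595], [0.6381, 0.0654], [0.6446, -0.0495], [0.5095, -0.0585]] [0.57361889 0.00422904]
0.136 2.47
0.1151 -86.78
0.1354 -176.22
0.1182 93.51
wrist cover_lug 0.76 [258.5 181.2] [0.573  0.0028 0.088 ]
wrist cover_seat 0.92 [262.4 174.3] [0.5744 0.0065 0.062 ]
```

```bash
python3 -c "
from plant import order
print(order.sign_off())"
```

```text
the job is handed in; nothing more can be done
None
```

I pressed the bushing home in the bore, lowered the cover onto the rim and let go, then handed the job in at about 25 s. The contact heights and the last camera check matched a correct fit, but sign-off returned no verdict.

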